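Lock the carver's spindle with its pin

ROBOT

A 6-joint arm with a two-finger parallel gripper is mounted at the origin on the work surface. World frame = base frame: x ahead of the robot, y to its left, z up, the work surface at z = 0. Lengths are in m, angles in rad, forces in N, time in s.
With the tool pointing down it reaches from about 0.25 to 0.775 m from the base axis. Payload 4 kg.
Tool frame: the origin (TCP) lies between the finger pads; the fingertips stand 25 mm ahead of it and the grasp point (between the pads) lies 6 mm ahead of it (robot.tip_reach is the distance from the TCP to the fingertips, in m); z points along the fingers, y is the line along which they close (so a half turn about z gives the same grasp; the last joint's range is limited). The gripper opens to 94 mm and grips with 3 to 60 N. Pads are 16 mm wide; open, the fingers measure 119 mm over their backs; the gripper's body (75 mm by 177 mm) begins 78 mm behind the grasp point.
Start: joints at [1.23, 0.087, 1.371, -0, 1.684, -0.103], TCP at [0.13, 0.535, 0.231] pointing down, gripper open.
Joint ranges: [-3.1, 3.1], [-0.76, 2.03], [0.27, 2.55], [-1.08, 4.22], [0.17, 2.65], [-2.57, 2.57]. Speed limits (rad/s): [2.79, 2.79, 3.14, 3.14, 3.14, 3.14].

INTERFACE

Orientations are given as [roll, pitch, yaw] about the fixed x, y, z axes, in that order (R = Rz(yaw) Ry(pitch) Rx(roll)).
In Python, from bench import sensors, snapshot, camera_info, ticket, robot gives the robot as it stands.
- The arm moves only by the tool arm_command, never from a script. Its argument "plan" is a list of rows, each an object with "grip": the closure, from -1 (fully open) to 1 (shut); "slide": the shift along the tool's x, y, z normalised to -1 to 1, where 1 is 500 mm, a list of three; "spin": the turn about the tool's z normalised to -1 to 1, where 1 is 5 degrees. A call has 1 to 10 rows; each row shifts and turns the commanded pose from where the row before left it, along the tool's axes as they then stand; what a row does not reach is not made up. A row lasts 1/8 s, in which the tool goes at most 62.5 mm and 10.7 degrees, less where a joint would pass 70% of its speed; a pose out of reach is approached as far as the arm can. A call with a number of a shift or a turn outside -1 to 1 is refused whole. A call with a gripper value outside its range is refused whole. The fingers move at their own pace and stop on an object; the grip force is fixed at half the most. Time passes only in rows, so rows that do not move let the fingers close. It gives the time, the measured TCP pose, the force, the opening and the grip force at its end, in the units of the state.
- sensors.get_obs(): the state, without advancing time (a new reading comes with each control period).
- snapshot(name): name is "scene" or "top" or "wrist"; returns the picture (420x560x3 uint8, red, green, blue); there is no depth.
- camera_info(name): a dict with "fx", "fy", "cx", "cy" (pixels), "position" and "rotation" of the camera in the world. Camera axes: x right, y up, looking along -z (the intrinsics and any distortion apply to the point x, -y, -z); pixel columns grow to the right and rows downward; lengths in m; the calibration is good to about 2 mm. A picture is of the moment at which its call begins: read the wrist's pose just before it. camera_info takes no time and is no camera call; for the wrist camera it gives the pose at the moment of the call.
- ticket.close_job(): hands the job in; it is judged then, once.
The state is a dict: "time": time; "joint_positions": joint angles; "qvel": joint speeds; "joint_torque": joint torques, N m; "tool_pos": TCP position; "ee_rot": TCP orientation; "wrist_force": force on the tool from outside, world axes, zero at the start; "wrist_torque": the same for the moment, N m; "width": finger opening in m; "finger_force": force on a finger pad.
Only numpy, scipy, OpenCV 4.12 (cv2) and the standard library are available. Lean on these libraries where they do the work, as an engineer would, in place of code of your own. Each camera call takes 0.05 s, during which the arm holds its last target. There are 200 camera calls.

TASK

Lock the spindle of the carving headstock: take the red-headed lock pin from its wooden stand and stand it in the bore on top of the headstock, where its nose will rest on the spindle; turn the crank by its handle until you feel the pin drop into the spindle's hidden cross-hole; then push the pin down past its spring catch until its head sits fully home on the headstock, and let go. Leave the gouge, the hammer and the wax tin where they are.

Things in the scene. Friction and masses are not known exactly. Their poses are not given: they have to be found in the camera images.
- headstock: Green headstock fixed to the bench. Origin: centre of its underside; z up. Base plate 124 x 104 x 8 mm (x, y, z); housing 76 (x) x 70 (y) mm, flat top 117 mm above the bench. A steel spindle runs through it along its y axis: crank on the -y side, a carved wooden rosette that turns with the crank on the +y side (110 mm diameter, between y = 46 and 86 mm).
- guide_bore (a point): Centre of the mouth of the vertical bore in the headstock's flat top, 117 mm above the bench. Bore 13.6 mm wide; its first 30 mm guide the pin. The top of the spindle lies 31 mm below the mouth: the pin's nose rests on it until the spindle's cross-hole (14.4 mm wide, hidden in the housing) stands upright. The bore goes on below the spindle to a spring catch.
- spindle_axis (a point): Point on the spindle's axis (which runs along the headstock's y) in the middle of the headstock, 70 mm above the bench. Spindle 32 mm in diameter. Its cross-hole comes upright at one crank angle only, between -0.3 and +0.8, different every time and not to be read off the crank.
- crank (a joint): Crank angle, rad. 0: arm straight up; positive: leaning to the headstock's +x; stops at -1.0 and +1.0. It starts between -0.9 and -0.6, stays where left and takes about 1 N at the handle. Turned slowly (handle about 30 mm/s) with the pin standing in the bore, the pin falls almost 60 mm by its weight when the cross-hole comes upright, and then blocks the crank (over 6 N at the handle).
- crank_grip (a point): Middle of the crank's dark wooden handle: round bar, 20 mm in diameter, 62 mm long, parallel to the spindle, 90 mm from its axis, 85 mm from the headstock's middle towards -y; the 18 mm wide arm joins its end nearer the headstock. Fixed to the arm, so it turns within a grasp; can be taken from above, fingers closing along the headstock's x. Site z points away from the spindle.
- lock_pin: Steel lock pin with red head, about 0.11 kg. Origin: end of its nose; z towards the head. Shank 12 mm in diameter, nose tapering to 5 mm over 10 mm, 99 mm long below the head; head 30 mm in diameter, 30 mm tall. Origin above the bench: 15 mm in the stand, 86 standing on the spindle, about 28 dropped onto the catch, 18 fully home. Pushing past the catch takes 5 to 12 N, more while the crank is strained against the pin.
- pin_stand: Wooden block 70 x 70 x 55 mm fixed to the bench, with a 15 mm wide, 40 mm deep hole in its top centre where the pin stands at first (underside of the pin's head 114 mm above the bench). Origin: centre of its underside.
- gouge: Bystander: carving gouge with a blue handle, 220 mm long, lying on the bench. Origin: on its underside, in the handle; x along the tool towards the blade.
- hammer: Bystander: hammer with a red handle, 280 mm long, lying on the bench. Origin: on its underside, near its middle; x along the tool.
- wax_tin: Bystander: wax tin with a yellow band, 66 mm in diameter, 50 mm tall, standing on the bench. Origin: centre of its underside.
Mind the look-alikes: they are no part of the job. What is meant by the headstock is not orange, and is the smaller of those in its own colour.

How it is judged:
By the outcome, as a careful person would: the job done as asked, in the order asked, and still so for the second after the job is handed in, with the robot touching nothing.
It also fails if it takes over 64 s, if anything falls off the work surface, if the arm or the gripper's body presses on something with over 40 N, if the wrist force passes 120 N, or if a joint passes its speed limit or range.

## Working session

There is one attempt and no reset: what is moved stays moved. The work goes in short steps, Python scripts to look and compute and a tool call to move; the robot and the scene stay as the last step left them, time stands still between calls to the robot, and variables do not carry over. Pictures are saved under pics/ and viewed, at most 10 in all, crops included, and the job is handed in when it is done.

Besides the shell and the picture viewer there is one more tool, called after "Emit:" as name(argument=value, ...), one argument or row to a line, values as JSON. arm_command: Moves the arm, as the interface text tells. Scaled input: -1 to 1 covers 500 mm each way for a shift and 5 degrees each way for a turn. Its arguments: {"type":"object","properties":{"plan":{"type":"array","items":{"type":"object","properties":{"grip":{"type":"number"},"slide":{"type":"array","items":{"type":"number"}},"spin":{"type":"number"}}}}},"required":["plan"]}

```bash
mkdir -p pics; ls
python3 - <<'E'
from bench import sensors, snapshot, camera_info
import cv2
print(sensors.get_obs())
for n in ("scene","top"):
    c=camera_info(n); print(n,c)
    cv2.imwrite(f"pics/{n}0.png",snapshot(n)[:,:,::-1])
print(camera_info("wrist"))
E
```

```text
pics
{'time': 0.0, 'joint_positions': array([ 1.22987685e+00,  8.79501975e-02,  1.37224449e+00, -1.26037171e-05,
        1.68361180e+00, -1.03087165e-01]), 'qvel': array([-1.91713582e-03, -6.01478418e-05,  2.43335329e-03, -3.71377204e-04,
       -1.41896779e-03,  1.68107309e-04]), 'joint_torque': array([-5.42828420e-04, -3.40191400e+01, -3.02423823e+01,  7.15918676e-02,
        3.29959381e-02, -1.83839966e-04]), 'tool_pos': array([0.12941204, 0.53404505, 0.22931172]), 'ee_rot': array([-3.13938929e+00, -2.15352867e-04,  2.90375870e+00]), 'wrist_force': array([-0.20133251,  0.04305717, -0.41374493]), 'wrist_torque': array([ 0.02764201,  0.03872272, -0.02438863]), 'finger_force': 0.0, 'width': 0.09411049388058552}
scene {'fx': 381.62029291999363, 'fy': 381.62029291999363, 'cx': 288.0916761613822, 'cy': 207.23982060610572, 'position': array([ 1.00837873, -0.58127321,  0.65979144]), 'rotation': array([ 0.95499417, -0.01263357,  0.61377996])}
top {'fx': 470.3580643428234, 'fy': 470.3580643428234, 'cx': 281.86053597588466, 'cy': 212.53806236606124, 'position': array([0.32240112, 0.04372411, 1.25826217]), 'rotation': array([ 0.21114906,  0.00529599, -1.58712323])}
{'fx': 342.1742530561439, 'fy': 342.1742530561439, 'cx': 278.32017278979, 'cy': 210.07702273198385, 'position': array([0.06025316, 0.5505043 , 0.38283913]), 'rotation': array([-2.42499801e-01,  1.31911252e-03,  1.33263657e+00])}
```

View pics/scene0.png

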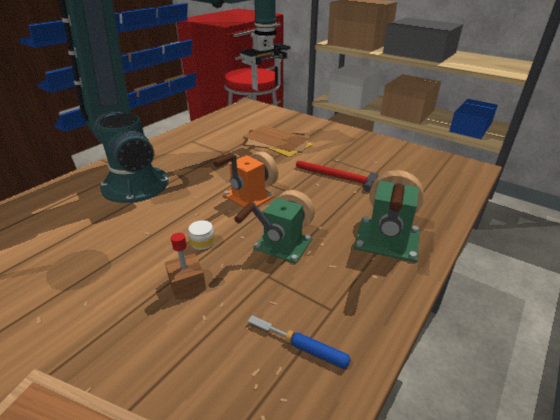

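View pics/top0.png

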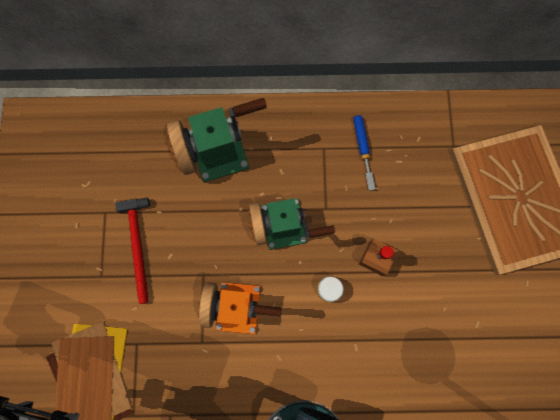

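The scene view shows the smaller green headstock at about (285,225) and the pin at (180,250). The top view shows its bore near (283,215), its handle near (322,231) and the red pin head at (387,252). I'll zoom in on both views.

```bash
cat > h.py <<'E'
import numpy as np, cv2
from scipy.spatial.transform import Rotation as R
from bench import sensors, snapshot, camera_info
def ray(n,u,v,c=None):
    c=c or camera_info(n); d=np.array([(u-c['cx'])/c['fx'],-(v-c['cy'])/c['fy'],-1.])
    return np.array(c['position']),R.from_euler('xyz',c['rotation']).apply(d)
def onz(n,u,v,z,c=None):
    p,d=ray(n,u,v,c); return p+d*(z-p[2])/d[2]
def proj(n,P,c=None):
    c=c or camera_info(n); q=R.from_euler('xyz',c['rotation']).inv().apply(np.atleast_2d(P)-c['position'])
    return np.c_[c['cx']+c['fx']*q[:,0]/-q[:,2], c['cy']-c['fy']*q[:,1]/-q[:,2]]
def crop(img,u0,v0,w,h,s): return cv2.resize(img[v0:v0+h,u0:u0+w],None,fx=s,fy=s,interpolation=cv2.INTER_CUBIC)
E
python3 - <<'E'
from h import *
a=cv2.imread("pics/top0.png"); s=cv2.imread("pics/scene0.png")
o=np.vstack([crop(a,240,185,160,100,5)[:300*2-0][:500],]) 
cv2.imwrite("pics/c1.png",o)
cv2.imwrite("pics/c2.png",crop(s,160,185,160,115,5))
for n,b in (("top",a),("scene",s)):
    h=cv2.cvtColor(b,cv2.COLOR_BGR2HSV); m=(((h[...,0]<6)|(h[...,0]>174))&(h[...,1]>180)&(h[...,2]>90)).astype(np.uint8)
    k,l,st,ce=cv2.connectedComponentsWithStats(m)
    for i in range(1,k):
        if st[i,4]>40: print(n,st[i],ce[i])
print(onz("top",387,252,.135),onz("top",283.5,215.5,.117))
E
```

```text
top [128 210  18  94 747] [136.78714859 256.82864793]
top [379 246  15  13 131] [386.38167939 251.65648855]
scene [185   9  70  19 837] [224.0609319  18.1385902]
scene [224  67  29  25 522] [239.11111111  78.87547893]
scene [258  68  17  23 306] [265.21568627  77.8627451 ]
scene [187  88  13  25 132] [193.90909091  99.5530303 ]
scene [296 161  71  21 432] [331.24074074 171.04166667]
scene [171 233  15  18 199] [177.90452261 240.80904523]
[ 0.46213365 -0.20459927  0.135     ] [0.55951662 0.04183398 0.117     ]
```

View pics/c1.png

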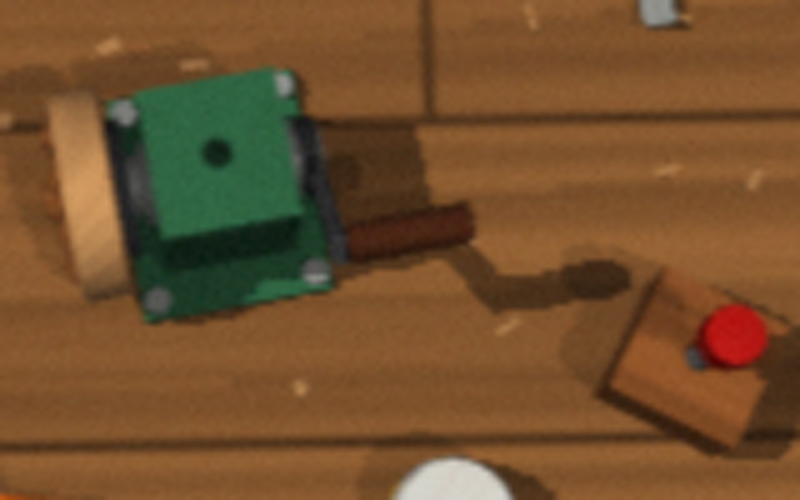

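View pics/c2.png

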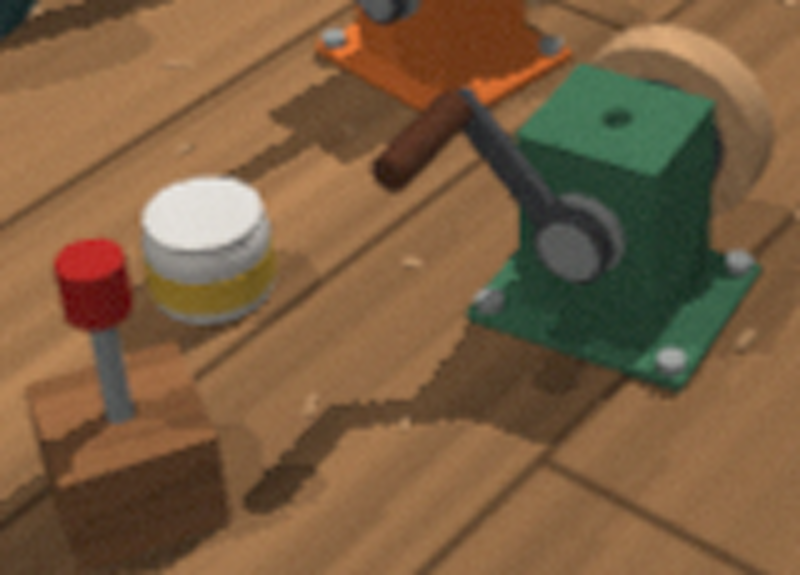

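The top crop shows the bore at crop (217,152), base bolts at (124,113), (284,82), (316,271) and (158,300), and the handle running from about (350,243) to (470,222). The scene crop shows the bore at (617,118) and the pin head around (93,285).

```bash
cat >> h.py <<'E'
def tri(*obs):
    A=np.zeros((3,3));b=np.zeros(3)
    for n,u,v in obs:
        p,d=ray(n,u,v); d/=np.linalg.norm(d); M=np.eye(3)-np.outer(d,d); A+=M;b+=M@p
    return np.linalg.solve(A,b)
E
python3 - <<'E'
from h import *
t=lambda x,y:((x+.5)/5-.5+240,(y+.5)/5-.5+185)
s=lambda x,y:((x+.5)/5-.5+160,(y+.5)/5-.5+185)
print("bore",tri(("top",*t(217,152)),("scene",*s(617,118))),onz("top",*t(217,152),.117))
B=[onz("top",*t(*q),.010) for q in((124,113),(284,82),(316,271),(158,300))]
print("base c",np.mean(B,0))
for i,j,o in((0,1,90),(3,2,90),(2,1,0),(3,0,0)):
    d=B[j]-B[i]; print(np.degrees(np.arctan2(d[1],d[0]))+o, np.hypot(*d[:2]))
print("head top", onz("top",*t(734,335),.140), "tri",tri(("top",*t(734,335)),("scene",177.9,240.8)))
a,b=onz("top",*t(350,243),.136),onz("top",*t(470,222),.136); print("handle",a,b)
E
```

```text
bore [0.56154249 0.04306026 0.11352377] [0.56080383 0.04305155 0.117     ]
base c [0.56177752 0.04148274 0.01      ]
10.247722035573474 0.08886922231036681
9.511673667574144 0.08609758520380607
8.051246280980687 0.10552471011423728
9.552771092639817 0.10434883479656631
head top [ 0.46249398 -0.20212461  0.14      ] tri [ 0.46390979 -0.20433307  0.12942173]
handle [ 0.5107885  -0.02045479  0.136     ] [ 0.52008531 -0.0788185   0.136     ]
```

Emit:
arm_command(
  plan=[
    {"spin": 1,"slide": [0,0,-0.06],"grip": -1},
    {"spin": 1,"slide": [0,0,-0.06],"grip": -1},
    {"spin": 1,"slide": [0,0,-0.06],"grip": -1},
    {"spin": 1,"slide": [0,0,0],"grip": -1},
    {"spin": 1,"slide": [0,0,0],"grip": -1},
    {"spin": 1,"slide": [0,0,0],"grip": -1},
    {"spin": 1,"slide": [0,0,0],"grip": -1},
    {"spin": 1,"slide": [0,0,0],"grip": -1},
    {"spin": 1,"slide": [0,0,0],"grip": -1},
    {"spin": 1,"slide": [0,0,0],"grip": -1},
  ],
)

```text
time: 1.35
tool_pos: [0.1295, 0.5344, 0.3198]
ee_rot: [-3.141, 0.001, 2.028]
wrist_force: [-0.2, 0.1, 0.8]
width: 0.094
finger_force: 0.0
```

Emit:
arm_command(
  plan=[
    {"spin": 0.85,"slide": [0,0,0],"grip": -1},
    {"spin": 0.85,"slide": [0,0,0],"grip": -1},
    {"spin": 0.85,"slide": [0,0,0],"grip": -1},
    {"spin": 0.83,"slide": [0,0,0],"grip": -1},
    {"spin": 0,"slide": [-0.098,0.026,0],"grip": -1},
    {"spin": 0,"slide": [-0.098,0.026,0],"grip": -1},
    {"spin": 0,"slide": [-0.098,0.026,0],"grip": -1},
    {"spin": 0,"slide": [-0.098,0.026,0],"grip": -1},
    {"spin": 0,"slide": [-0.098,0.026,0],"grip": -1},
    {"spin": 0,"slide": [-0.098,0.026,0],"grip": -1},
  ],
)

```text
time: 2.6
tool_pos: [0.2551, 0.2558, 0.32]
ee_rot: [-3.141, 0.0, 1.737]
wrist_force: [0.5, -0.6, 1.1]
width: 0.0937
finger_force: 0.0
```

Emit:
arm_command(
  plan=[
    {"spin": 0,"slide": [-0.098,0.026,0],"grip": -1},
    {"spin": 0,"slide": [-0.098,0.026,0],"grip": -1},
    {"spin": 0,"slide": [-0.098,0.026,0],"grip": -1},
    {"spin": 0,"slide": [-0.098,0.026,0],"grip": -1},
    {"spin": 0,"slide": [-0.098,0.026,0],"grip": -1},
    {"spin": 0,"slide": [-0.098,0.026,0],"grip": -1},
    {"spin": 0,"slide": [-0.098,0.026,0],"grip": -1},
    {"spin": 0,"slide": [-0.098,0.026,0],"grip": -1},
    {"spin": 0,"slide": [-0.098,0.026,0],"grip": -1},
    {"spin": 0,"slide": [-0.098,0.026,0],"grip": -1},
  ],
)

```text
time: 3.85
tool_pos: [0.4641, -0.2061, 0.3199]
ee_rot: [-3.141, -0.001, 1.736]
wrist_force: [-0.1, 0.1, 0.1]
width: 0.0937
finger_force: 0.0
```

Run:
```python
from h import *
o=sensors.get_obs(); c=camera_info("wrist"); b=snapshot("wrist")[:,:,::-1]; cv2.imwrite("pics/w1.png",b)
print(o['tool_pos'],o['ee_rot'])
h=cv2.cvtColor(b,cv2.COLOR_BGR2HSV); m=(((h[...,0]<6)|(h[...,0]>174))&(h[...,1]>150)&(h[...,2]>60)).astype(np.uint8)
k,l,st,ce=cv2.connectedComponentsWithStats(m)
for i in range(1,k):
    if st[i,4]>40: print(st[i],ce[i],onz("wrist",*ce[i],.137,c))
```

```text
[ 0.464098   -0.2061254   0.31987236] [-3.14112463e+00 -8.41029185e-04  1.73579298e+00]
[267 181  29  33 759] [280.55335968 196.79710145] [ 0.46442088 -0.20578701  0.137     ]
```

View pics/w1.png

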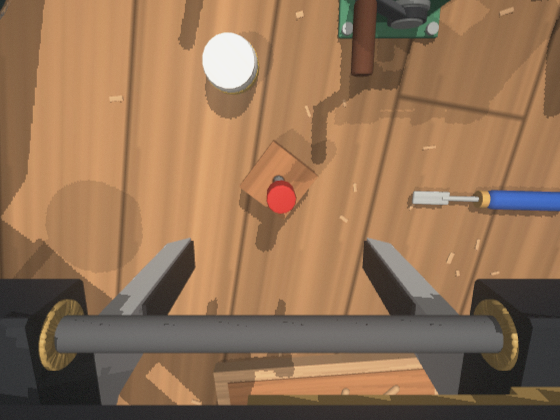

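The wrist picture shows the red head at (281,197), centred between the open fingers. It lies about 1 mm from the TCP axis, so I can descend and grip.

Emit:
arm_command(
  plan=[
    {"spin": 0,"slide": [0,0,0.1],"grip": -1},
    {"spin": 0,"slide": [0,0,0.1],"grip": -1},
    {"spin": 0,"slide": [0,0,0.1],"grip": -1},
    {"spin": 0,"slide": [0,0,0.062],"grip": -1},
    {"spin": 0,"slide": [0,0,0],"grip": -1},
    {"spin": 0,"slide": [0,0,0],"grip": 1},
    {"spin": 0,"slide": [0,0,0],"grip": 1},
    {"spin": 0,"slide": [0,0,0],"grip": 1},
    {"spin": 0,"slide": [0,0,0],"grip": 1},
    {"spin": 0,"slide": [0,0,0],"grip": 1},
  ],
)

```text
time: 5.15
tool_pos: [0.4639, -0.2046, 0.1397]
ee_rot: [3.141, 0.0, 1.736]
wrist_force: [0.1, 0.1, 0.9]
width: 0.0474
finger_force: 0.0
```

Emit:
arm_command(
  plan=[
    {"slide": [0,0,0],"grip": 1,"spin": 0},
    {"slide": [0,0,0],"grip": 1,"spin": 0},
    {"slide": [0,0,0],"grip": 1,"spin": 0},
    {"slide": [0,0,0],"grip": 1,"spin": 0},
    {"slide": [0,0,0],"grip": 1,"spin": 0},
  ],
)

```text
time: 5.78
tool_pos: [0.4638, -0.2045, 0.1394]
ee_rot: [-3.142, -0.0, 1.736]
wrist_force: [0.1, 0.1, 0.3]
width: 0.0296
finger_force: 30.0
```

Emit:
arm_command(
  plan=[
    {"slide": [0,0,-0.08],"grip": 1,"spin": 0},
    {"slide": [0,0,-0.08],"grip": 1,"spin": 0},
    {"slide": [0,0,-0.08],"grip": 1,"spin": 0},
    {"slide": [0,0,-0.08],"grip": 1,"spin": 0},
    {"slide": [0.09,0.055,0],"grip": 1,"spin": 0},
    {"slide": [0.09,0.055,0],"grip": 1,"spin": 0},
    {"slide": [0.09,0.055,0],"grip": 1,"spin": 0},
    {"slide": [0.09,0.055,0],"grip": 1,"spin": 0},
    {"slide": [0.09,0.05,0],"grip": 1,"spin": 0},
    {"slide": [0.005,0.004,0],"grip": 1,"spin": 0},
  ],
)

```text
time: 7.02
tool_pos: [0.5618, 0.0456, 0.2983]
ee_rot: [-3.14, -0.001, 1.741]
wrist_force: [-0.4, -0.3, -1.2]
width: 0.0298
finger_force: 30.0
```

Emit:
arm_command(
  plan=[
    {"slide": [0,0,0.04],"grip": 1,"spin": 0},
    {"slide": [0,0,0.04],"grip": 1,"spin": 0},
    {"slide": [0,0,0],"grip": 1,"spin": 0},
  ],
)

```text
time: 7.4
tool_pos: [0.5603, 0.0415, 0.2572]
ee_rot: [-3.137, -0.001, 1.735]
wrist_force: [0.2, -0.5, -1.5]
width: 0.0295
finger_force: 30.0
```

Run:
```python
from h import *
o=sensors.get_obs(); print(o['tool_pos'],o['ee_rot'],o['wrist_force'])
w=snapshot("wrist")[:,:,::-1]; s=snapshot("scene")[:,:,::-1]; cv2.imwrite("pics/w2f.png",w); cv2.imwrite("pics/s2f.png",s)
print(proj("scene",[[.5613,.0424,.117],[*o['tool_pos'][:2],o['tool_pos'][2]-.1244]]), proj("wrist",[[.5613,.0424,.117]]))
cv2.imwrite("pics/v2.png",np.hstack([crop(w,200,60,160,225,2.5)[:560],crop(s,250,150,100,140,4)[:560]]))
```

```text
[0.5602891  0.04149641 0.25719178] [-3.13676771e+00 -5.17977407e-04  1.73506874e+00] [ 0.24622874 -0.49432854 -1.53740315]
[[282.76376976 207.14286059]
 [282.24030574 201.88723245]] [[280.29871525 205.21539432]]
```

View pics/v2.png

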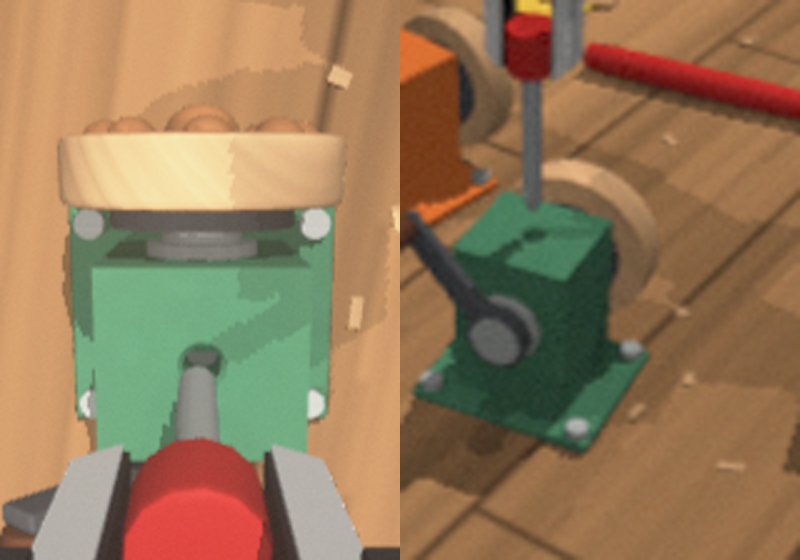

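The left (wrist) crop shows the bore at crop (203,362) with the nose tip just short of it, near (199,368). The right (scene) crop shows the nose just above the bore. I'll shift about 1.2 mm in tool x and 1.8 mm in tool y, then descend gently.

Emit:
arm_command(
  plan=[
    {"slide": [0.0024,0.0036,0],"grip": 1,"spin": 0},
    {"slide": [0,0,0.015],"grip": 1,"spin": 0},
    {"slide": [0,0,0.015],"grip": 1,"spin": 0},
    {"slide": [0,0,0.01],"grip": 1,"spin": 0},
    {"slide": [0,0,0.01],"grip": 1,"spin": 0},
    {"slide": [0,0,0],"grip": 1,"spin": 0},
  ],
)

```text
time: 8.25
tool_pos: [0.5627, 0.0436, 0.2338]
ee_rot: [-3.14, 0.0, 1.736]
wrist_force: [-1.6, -1.1, -1.9]
width: 0.0293
finger_force: 30.0
```

Emit:
arm_command(
  plan=[
    {"slide": [-0.0008,-0.001,0.01],"grip": 1,"spin": 0},
    {"slide": [0,0,0.01],"grip": 1,"spin": 0},
    {"slide": [0,0,0.01],"grip": 1,"spin": 0},
    {"slide": [0,0,0.006],"grip": 1,"spin": 0},
    {"slide": [0,0,0],"grip": 1,"spin": 0},
  ],
)

```text
time: 8.88
tool_pos: [0.5622, 0.0432, 0.2155]
ee_rot: [-3.14, 0.0, 1.736]
wrist_force: [-2.4, -2.5, -1.3]
width: 0.0296
finger_force: 30.0
```

Emit:
arm_command(
  plan=[
    {"slide": [-0.001,-0.001,0.004],"grip": 1,"spin": 0},
    {"slide": [0,0,0.003],"grip": 1,"spin": 0},
    {"slide": [0,0,0],"grip": -1,"spin": 0},
    {"slide": [0,0,0],"grip": -1,"spin": 0},
    {"slide": [0,0,0],"grip": -1,"spin": 0},
    {"slide": [0,0,0],"grip": -1,"spin": 0},
    {"slide": [0,0,-0.06],"grip": -1,"spin": 0},
    {"slide": [0,0,-0.09],"grip": -1,"spin": 0},
    {"slide": [0,0,-0.05],"grip": -1,"spin": 0},
  ],
)

```text
time: 10.0
tool_pos: [0.5628, 0.043, 0.3159]
ee_rot: [3.138, 0.0, 1.736]
wrist_force: [-0.0, 0.4, 0.2]
width: 0.0934
finger_force: 0.0
```

Run:
```python
from h import *
o=sensors.get_obs(); print(o['tool_pos'],o['ee_rot'],o['wrist_force'],o['width'])
s=snapshot("scene")[:,:,::-1]; t=snapshot("top")[:,:,::-1]
c=np.array([.5617,.0427]);psi=np.radians(9.3);ex=np.array([np.cos(psi),np.sin(psi)]);ey=np.array([-ex[1],ex[0]])
for a in(-.9,-.75,-.6):
    P=[[*(c+ex*90e-3*np.sin(a)-ey*d),.07+.09*np.cos(a)] for d in(.054,.085,.116)]
    print(a,P[1],proj("scene",P).round(1).tolist(),proj("top",P).round(1).tolist())
cv2.imwrite("pics/v3.png",np.hstack([crop(s,225,130,100,140,4),crop(t,250,185,100,140,4)]))
```

```text
[0.5627883  0.04296459 0.31590998] [3.13753025e+00 4.09494504e-04 1.73638114e+00] [-0.04064911  0.39615584  0.17601116] 0.0934404050387705
-0.9 [np.float64(0.5058635673214812), np.float64(-0.05257571185377859), np.float64(0.1259448971443598)] [[246.8, 208.0], [240.0, 214.8], [232.8, 222.0]] [[310.1, 237.9], [322.6, 235.7], [335.1, 233.4]]
-0.75 [np.float64(0.514895205176973), np.float64(-0.051096724435452115), np.float64(0.13585199819864388)] [[249.9, 205.6], [243.1, 212.5], [235.9, 219.6]] [[309.6, 233.6], [322.2, 231.3], [334.8, 229.1]]
-0.6 [np.float64(0.5252864660601485), np.float64(-0.049395090207788775), np.float64(0.14428020534187105)] [[253.6, 203.9], [246.8, 210.7], [239.7, 217.9]] [[309.0, 228.7], [321.6, 226.5], [334.3, 224.2]]
```

View pics/v3.png

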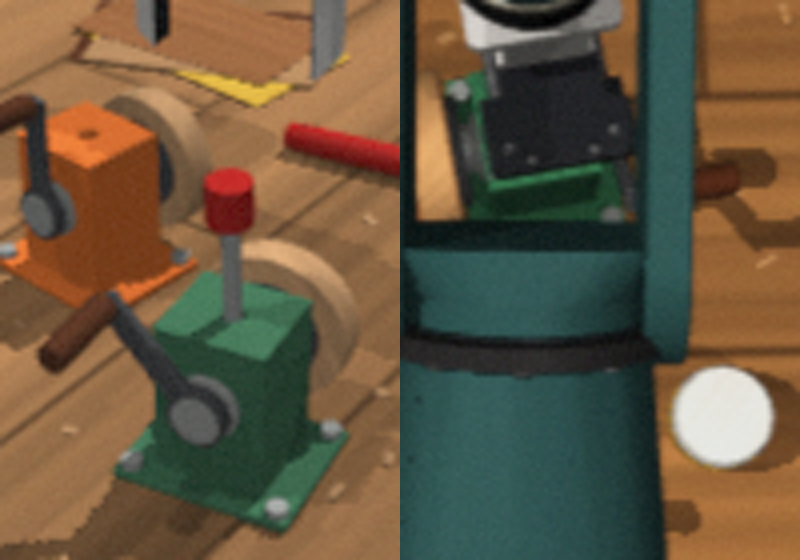

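The scene crop shows the pin standing in the bore of the small green headstock. The crank handle runs from crop (112,300) to (52,352), so the crank angle is about -0.72. Next I take the handle.

Emit:
arm_command(
  plan=[
    {"slide": [-0.085,-0.061,0],"grip": -1,"spin": 0},
    {"slide": [-0.085,-0.061,0],"grip": -1,"spin": 0},
    {"slide": [0,0,0.1],"grip": -1,"spin": 0},
    {"slide": [0,0,0.1],"grip": -1,"spin": 0},
    {"slide": [0,0,0.09],"grip": -1,"spin": 0},
    {"slide": [0,0,0.054],"grip": 1,"spin": 0},
    {"slide": [0,0,0],"grip": 1,"spin": 0},
    {"slide": [0,0,0],"grip": 1,"spin": 0},
    {"slide": [0,0,0],"grip": 1,"spin": 0},
    {"slide": [0,0,0],"grip": 1,"spin": 0},
  ],
)

```text
time: 11.35
tool_pos: [0.5168, -0.0511, 0.1424]
ee_rot: [3.139, 0.001, 1.736]
wrist_force: [0.2, -0.6, -0.2]
width: 0.0474
finger_force: 0.0
```

Emit:
arm_command(
  plan=[
    {"slide": [0,0,0],"grip": 1,"spin": 0},
    {"slide": [0,0,0],"grip": 1,"spin": 0},
    {"slide": [0,0,0],"grip": 1,"spin": 0},
    {"slide": [0,0,0],"grip": 1,"spin": 0},
    {"slide": [0,0,0],"grip": 1,"spin": 0},
    {"slide": [0,0,0],"grip": 1,"spin": 0},
  ],
)

```text
time: 12.1
tool_pos: [0.5159, -0.051, 0.141]
ee_rot: [-3.141, -0.0, 1.736]
wrist_force: [-1.8, 0.3, 1.0]
width: 0.0192
finger_force: 30.0
```

```bash
cat >> h.py <<'E'
C0=np.array([.5617,.0427]);psi=np.radians(9.3);ex=np.array([np.cos(psi),np.sin(psi)])
def st():
    o=sensors.get_obs(); x=(o['tool_pos'][:2]-C0)@ex; z=o['tool_pos'][2]-.006-.07
    f=o['wrist_force']; a=np.arctan2(x,z)
    print("x %.4f z %.4f r %.4f ang %.3f"%(x,z,np.hypot(x,z),a),"tan F %.1f rad F %.1f"%(np.cos(a)*f[:2]@ex-np.sin(a)*f[2], np.sin(a)*f[:2]@ex+np.cos(a)*f[2]),"y F",f[:2]@[-ex[1],ex[0]],o['width'],o['finger_force'],o['time'])
    return o,x,z,a
def arcrows(a0,n,da=.0417,corr=(0,0)):
    for i in range(n):
        a,b=a0+i*da,a0+(i+1)*da
        print([round(90*(np.sin(b)-np.sin(a))/500,4), round(-90*(np.cos(b)-np.cos(a))/500,4)])
E
python3 -c "
from h import *
o,x,z,a=st(); arcrows(a,10)"
```

```text
x -0.0604 z 0.0650 r 0.0887 ang -0.748 tan F -0.6 rad F 1.9 y F 0.570428155233917 0.01921526679253262 30.000463128089905 12.1
[np.float64(0.0056), np.float64(-0.005)]
[np.float64(0.0058), np.float64(-0.0048)]
[np.float64(0.006), np.float64(-0.0045)]
[np.float64(0.0062), np.float64(-0.0043)]
[np.float64(0.0064), np.float64(-0.004)]
[np.float64(0.0065), np.float64(-0.0037)]
[np.float64(0.0067), np.float64(-0.0034)]
[np.float64(0.0068), np.float64(-0.0032)]
[np.float64(0.0069), np.float64(-0.0029)]
[np.float64(0.007), np.float64(-0.0026)]
```

Emit:
arm_command(
  plan=[
    {"slide": [0,0.0056,-0.005],"grip": 1,"spin": 0},
    {"slide": [0,0.0058,-0.0048],"grip": 1,"spin": 0},
    {"slide": [0,0.006,-0.0045],"grip": 1,"spin": 0},
    {"slide": [0,0.0062,-0.0043],"grip": 1,"spin": 0},
    {"slide": [0,0.0064,-0.004],"grip": 1,"spin": 0},
    {"slide": [0,0.0065,-0.0037],"grip": 1,"spin": 0},
    {"slide": [0,0.0067,-0.0034],"grip": 1,"spin": 0},
    {"slide": [0,0.0068,-0.0032],"grip": 1,"spin": 0},
    {"slide": [0,0.0069,-0.0029],"grip": 1,"spin": 0},
  ],
)

```text
time: 13.22
tool_pos: [0.5417, -0.0467, 0.1605]
ee_rot: [-3.136, -0.0, 1.736]
wrist_force: [-10.4, -0.4, 8.8]
width: 0.0195
finger_force: 30.0
```

```bash
python3 -c "
from h import *
o,x,z,a=st(); arcrows(a,8)"
```

```text
x -0.0341 z 0.0845 r 0.0911 ang -0.384 tan F -6.2 rad F 12.0 y F 1.2388354140815332 0.019531531032589262 30.002535581588745 13.225
[np.float64(0.007), np.float64(-0.0027)]
[np.float64(0.0071), np.float64(-0.0024)]
[np.float64(0.0072), np.float64(-0.0021)]
[np.float64(0.0073), np.float64(-0.0018)]
[np.float64(0.0074), np.float64(-0.0015)]
[np.float64(0.0074), np.float64(-0.0012)]
[np.float64(0.0075), np.float64(-0.0008)]
[np.float64(0.0075), np.float64(-0.0005)]
```

```bash
cat >> h.py <<'E'
def head():
    b=snapshot("scene")[:,:,::-1]; h=cv2.cvtColor(b,cv2.COLOR_BGR2HSV); m=(((h[...,0]<6)|(h[...,0]>174))&(h[...,1]>180)&(h[...,2]>90)).astype(np.uint8)
    m[:150]=0;m[:,:260]=0;m[:,310:]=0; k,l,s,ce=cv2.connectedComponentsWithStats(m); print("head",[(s[i].tolist(),ce[i].round(1)) for i in range(1,k) if s[i,4]>15]); return b
E
python3 -c "
from h import *
b=head(); cv2.imwrite('pics/s4.png',b); print(proj('scene',[[*C0,.2],[*C0,.142]]))
st()"
```

```text
head [([296, 161, 14, 9, 84], array([302.9, 164.6]))]
[[283.13996652 178.14901796]
 [283.01705217 198.72491554]]
x -0.0334 z 0.0849 r 0.0912 ang -0.375 tan F -5.2 rad F 12.1 y F 0.47616636606168217 0.019004945371021677 30.00223606824875 13.275
```

Emit:
arm_command(
  plan=[
    {"slide": [0,-0.0015,-0.003],"grip": 1,"spin": 0},
    {"slide": [0,0,0],"grip": 1,"spin": 0},
  ],
)

```text
time: 13.52
tool_pos: [0.5423, -0.0467, 0.1609]
ee_rot: [-3.139, -0.0, 1.736]
wrist_force: [-5.1, -0.4, 3.6]
width: 0.0194
finger_force: 30.0
```

```bash
python3 -c "
from h import *
st()"
```

```text
x -0.0336 z 0.0849 r 0.0913 ang -0.377 tan F -3.4 rad F 5.2 y F 0.43263115403775587 0.019425223350191506 30.000566840171814 13.525
```

Emit:
arm_command(
  plan=[
    {"slide": [0,0.006,-0.004],"grip": 1,"spin": 0},
    {"slide": [0,0.0071,-0.003],"grip": 1,"spin": 0},
    {"slide": [0,0.0073,-0.0022],"grip": 1,"spin": 0},
    {"slide": [0,0.0074,-0.0018],"grip": 1,"spin": 0},
    {"slide": [0,0.0075,-0.0015],"grip": 1,"spin": 0},
  ],
)

```text
time: 14.15
tool_pos: [0.5595, -0.0438, 0.1678]
ee_rot: [-3.138, -0.0, 1.736]
wrist_force: [-7.6, -1.6, 8.6]
width: 0.0191
finger_force: 30.0
```

```bash
python3 -c "
from h import *
o,x,z,a=st(); arcrows(a,6)"
```

```text
x -0.0162 z 0.0918 r 0.0932 ang -0.174 tan F -6.1 rad F 9.9 y F -0.3505489899137044 0.019148211897005864 30.002422034740448 14.15
[np.float64(0.0074), np.float64(-0.0011)]
[np.float64(0.0075), np.float64(-0.0008)]
[np.float64(0.0075), np.float64(-0.0005)]
[np.float64(0.0075), np.float64(-0.0002)]
[np.float64(0.0075), np.float64(0.0001)]
[np.float64(0.0075), np.float64(0.0004)]
```

```bash
cat >> h.py <<'E'
def whead():
    c=camera_info("wrist"); b=snapshot("wrist")[:,:,::-1]; h=cv2.cvtColor(b,cv2.COLOR_BGR2HSV); m=(((h[...,0]<6)|(h[...,0]>174))&(h[...,1]>150)&(h[...,2]>60)).astype(np.uint8)
    k,l,s,ce=cv2.connectedComponentsWithStats(m); print("whead",[(s[i].tolist(),ce[i].round(1)) for i in range(1,k) if s[i,4]>300]); 
    print("up",proj("wrist",[[*C0,.215]],c).round(),"dropped",proj("wrist",[[*C0,.157]],c).round(), "top diam", 30e-3*c['fx']/(c['position'][2]-np.array([.215,.157]))); return b
E
python3 -c "
from h import *
cv2.imwrite('pics/w4.png',whead())"
```

```text
whead [([252, 32, 97, 103, 7580], array([299.6,  83.5]))]
up [[340.  71.]] dropped [[318.  91.]] top diam [96.64386354 62.51011462]
```

Emit:
arm_command(
  plan=[
    {"slide": [0,0.0074,-0.0025],"grip": 1,"spin": 0},
    {"slide": [0,0.0075,-0.0022],"grip": 1,"spin": 0},
    {"slide": [0,0.0075,-0.0018],"grip": 1,"spin": 0},
    {"slide": [0,0.0075,-0.0012],"grip": 1,"spin": 0},
  ],
)

```text
time: 14.7
tool_pos: [0.5743, -0.0413, 0.1709]
ee_rot: [-3.138, -0.0, 1.736]
wrist_force: [-5.3, -1.3, 5.1]
width: 0.0189
finger_force: 30.0
```

```bash
python3 -c "
from h import *
o,x,z,a=st(); whead()"
```

```text
x -0.0011 z 0.0949 r 0.0949 ang -0.012 tan F -5.4 rad F 5.2 y F -0.37800710109646707 0.018881101573131474 30.00160664319992 14.7
whead [([205, 35, 95, 100, 7242], array([251.7,  85. ]))]
up [[288.  73.]] dropped [[285.  92.]] top diam [93.86333014 61.33490359]
```

Emit:
arm_command(
  plan=[
    {"slide": [0,0.0075,-0.0015],"grip": 1,"spin": 0},
    {"slide": [0,0.0075,-0.001],"grip": 1,"spin": 0},
    {"slide": [0,0.0075,-0.0006],"grip": 1,"spin": 0},
    {"slide": [0,0.0075,-0.0002],"grip": 1,"spin": 0},
  ],
)

```text
time: 15.25
tool_pos: [0.5889, -0.0388, 0.1715]
ee_rot: [-3.137, -0.001, 1.736]
wrist_force: [-4.6, -1.8, -0.2]
width: 0.0198
finger_force: 30.0
```

```bash
python3 -c "
from h import *
o,x,z,a=st(); cv2.imwrite('pics/w5.png',whead())"
```

```text
x 0.0137 z 0.0955 r 0.0965 ang 0.142 tan F -4.7 rad F -0.9 y F -1.0027449415468106 0.019800077681827417 30.000604391098022 15.25
whead [([159, 33, 102, 100, 7709], array([208.6,  84.2]))]
up [[238.  73.]] dropped [[253.  92.]] top diam [93.33694386 61.10970127]
```

Emit:
arm_command(
  plan=[
    {"slide": [0,0.0075,0.0006],"grip": 1,"spin": 0},
    {"slide": [0,0.0074,0.001],"grip": 1,"spin": 0},
    {"slide": [0,0.0074,0.0013],"grip": 1,"spin": 0},
    {"slide": [0,0.0073,0.0017],"grip": 1,"spin": 0},
  ],
)

```text
time: 15.8
tool_pos: [0.6038, -0.0363, 0.1695]
ee_rot: [-3.138, -0.001, 1.736]
wrist_force: [-6.2, -1.4, 2.2]
width: 0.0191
finger_force: 30.0
```

```bash
python3 -c "
from h import *
o,x,z,a=st(); cv2.imwrite('pics/w6.png',whead())"
```

```text
x 0.0287 z 0.0935 r 0.0979 ang 0.298 tan F -6.7 rad F 0.2 y F -0.35334935391151623 0.01906141515105019 30.002521276474 15.8
whead [([108, 25, 112, 102, 8723], array([162.5,  78. ]))]
up [[187.  72.]] dropped [[220.  91.]] top diam [95.07796748 61.85123296]
```

Emit:
arm_command(
  plan=[
    {"slide": [0,0.0072,0.002],"grip": 1,"spin": 0},
    {"slide": [0,0.0071,0.0024],"grip": 1,"spin": 0},
    {"slide": [0,0.007,0.0027],"grip": 1,"spin": 0},
    {"slide": [0,0.0069,0.003],"grip": 1,"spin": 0},
  ],
)

```text
time: 16.35
tool_pos: [0.6181, -0.0339, 0.1649]
ee_rot: [-3.139, -0.0, 1.736]
wrist_force: [-5.2, -1.6, 2.3]
width: 0.019
finger_force: 30.0
```

```bash
python3 -c "
from h import *
o,x,z,a=st(); cv2.imwrite('pics/w7.png',whead())"
```

```text
x 0.0433 z 0.0889 r 0.0989 ang 0.453 tan F -5.8 rad F -0.3 y F -0.7263869016520674 0.0190061681807875 30.001055896282196 16.35
whead [([123, 47, 89, 81, 5483], array([166.5,  88.3]))]
up [[131.  70.]] dropped [[186.  90.]] top diam [99.3713461  63.63992743]
```

```bash
python3 -c "
from h import *
whead(); b=whead(); cv2.imwrite('pics/w8.png',b); st()"
```

```text
whead [([123, 47, 88, 80, 5454], array([165.7,  87.8]))]
up [[130.  70.]] dropped [[185.  90.]] top diam [99.55329007 63.71450167]
whead [([123, 47, 88, 80, 5454], array([165.8,  87.8]))]
up [[130.  70.]] dropped [[185.  90.]] top diam [99.54564657 63.71137077]
x 0.0437 z 0.0887 r 0.0988 ang 0.458 tan F -4.3 rad F 0.0 y F 0.12929161688983598 0.01931325181877403 30.000688433647156 16.5
```

View pics/w8.png

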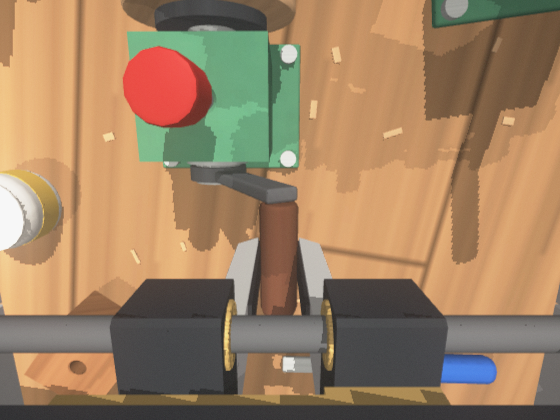

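The wrist view shows the red head at (162,87), about 76 px across. That puts its top near z 0.18, so the pin has entered the cross-hole but its nose hangs at the spindle's underside. I need to turn a little further.

Emit:
arm_command(
  plan=[
    {"slide": [0,0.0035,0.0016],"grip": 1,"spin": 0},
    {"slide": [0,0.0033,0.0016],"grip": 1,"spin": 0},
    {"slide": [0,0,0],"grip": 1,"spin": 0},
  ],
)

```text
time: 16.88
tool_pos: [0.622, -0.0333, 0.1631]
ee_rot: [-3.141, -0.0, 1.736]
wrist_force: [-4.4, -0.2, 0.9]
width: 0.0191
finger_force: 30.0
```

```bash
python3 -c "
from h import *
st(); whead()"
```

```text
x 0.0472 z 0.0871 r 0.0990 ang 0.497 tan F -4.3 rad F -1.3 y F 0.4699406548385715 0.019118190436059238 30.000457763671875 16.875
whead [([141, 57, 74, 69, 3969], array([177.3,  92. ]))]
up [[115.  69.]] dropped [[176.  90.]] top diam [101.13037676  64.35682131]
```

The head is now about 74×69 px at (177,92), which matches the fully dropped prediction (176,90). I'll let go of the handle, rise, close the fingers and go over the pin.

Emit:
arm_command(
  plan=[
    {"slide": [0,0,0],"grip": -1,"spin": 0},
    {"slide": [0,0,0],"grip": -1,"spin": 0},
    {"slide": [0,0,0],"grip": -1,"spin": 0},
    {"slide": [0,0,0],"grip": -1,"spin": 0},
    {"slide": [0,0,-0.08],"grip": -1,"spin": 0},
    {"slide": [0,0,-0.11],"grip": -1,"spin": 0},
    {"slide": [0.085,-0.047,0],"grip": 1,"spin": 0},
    {"slide": [0.085,-0.047,0],"grip": 1,"spin": 0},
    {"slide": [0,0,0],"grip": 1,"spin": 0},
    {"slide": [0,0,0],"grip": 1,"spin": 0},
  ],
)

```text
time: 18.18
tool_pos: [0.5621, 0.0426, 0.2583]
ee_rot: [3.141, 0.001, 1.736]
wrist_force: [0.2, -0.0, -0.2]
width: 0.0423
finger_force: 0.0
```

Emit:
arm_command(
  plan=[
    {"slide": [0,0,0],"grip": 1,"spin": 0},
    {"slide": [0,0,0],"grip": 1,"spin": 0},
    {"slide": [0,0,0],"grip": 1,"spin": 0},
    {"slide": [0,0,0],"grip": 1,"spin": 0},
    {"slide": [0,0,0],"grip": 1,"spin": 0},
    {"slide": [0,0,0],"grip": 1,"spin": 0},
    {"slide": [0,0,0],"grip": 1,"spin": 0},
    {"slide": [0,0,0],"grip": 1,"spin": 0},
  ],
)

```text
time: 19.18
tool_pos: [0.5618, 0.0428, 0.2582]
ee_rot: [3.141, -0.0, 1.736]
wrist_force: [-0.2, -0.5, -0.4]
width: 0.0005
finger_force: 0.0
```

```bash
python3 -c "
from h import *
b=head(); st(); w=snapshot('wrist')[:,:,::-1]; print(proj('scene',[[*C0,.142],[*C0,.157],[*C0,.127]]))
cv2.imwrite('pics/v9.png',np.hstack([crop(w,180,130,200,280,2),crop(b,235,130,100,140,4)]))"
```

```text
head [([296, 161, 14, 9, 82], array([303. , 164.5])), ([278, 191, 12, 16, 148], array([283.4, 198.5]))]
x 0.0001 z 0.1822 r 0.1822 ang 0.001 tan F 0.4 rad F -0.5 y F 0.21768693254668026 0.0003557971961285015 0.0 19.225
[[283.01705217 198.72491554]
 [283.0479792  193.54772151]
 [282.98669883 203.80607346]]
```

View pics/v9.png

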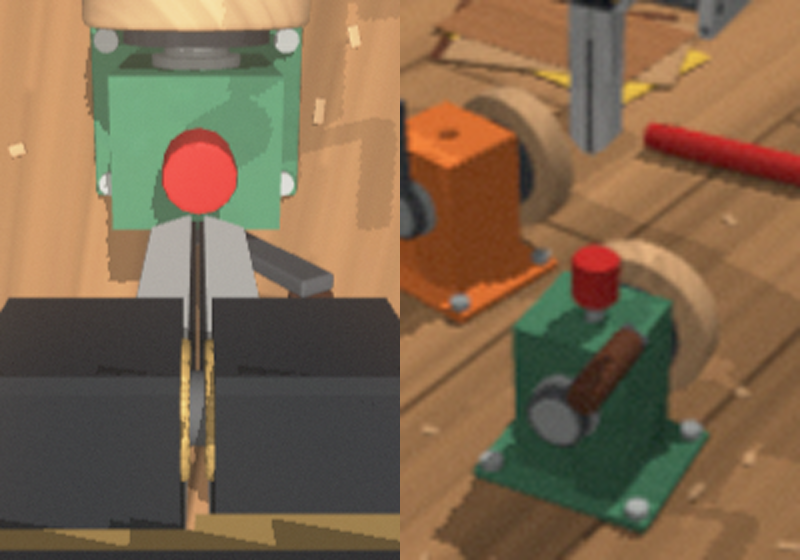

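The pin sits upright and dropped, at (283.4,198.5) in the scene against a predicted (283.0,198.7). The closed fingers are above it, so I'll push down.

Emit:
arm_command(
  plan=[
    {"slide": [0,0,0.07],"grip": 1,"spin": 0},
    {"slide": [0,0,0.05],"grip": 1,"spin": 0},
    {"slide": [0,0,0.02],"grip": 1,"spin": 0},
    {"slide": [0,0,0.006],"grip": 1,"spin": 0},
    {"slide": [0,0,0.006],"grip": 1,"spin": 0},
    {"slide": [0,0,0.004],"grip": 1,"spin": 0},
    {"slide": [0,0,0],"grip": 1,"spin": 0},
  ],
)

```text
time: 20.15
tool_pos: [0.5628, 0.0427, 0.1828]
ee_rot: [3.138, 0.001, 1.736]
wrist_force: [-0.9, -1.1, 5.4]
width: 0.0006
finger_force: 2.6
```

Emit:
arm_command(
  plan=[
    {"slide": [0,0,0.004],"grip": 1,"spin": 0},
    {"slide": [0,0,0.004],"grip": 1,"spin": 0},
    {"slide": [0,0,0.004],"grip": 1,"spin": 0},
    {"slide": [0,0,0],"grip": 1,"spin": 0},
  ],
)

```text
time: 20.65
tool_pos: [0.5628, 0.0426, 0.1783]
ee_rot: [3.137, 0.001, 1.736]
wrist_force: [-2.4, -0.3, 10.7]
width: 0.0004
finger_force: 4.9
```

Emit:
arm_command(
  plan=[
    {"slide": [0,0,0.004],"grip": 1,"spin": 0},
    {"slide": [0,0,0.004],"grip": 1,"spin": 0},
    {"slide": [0,0,0.004],"grip": 1,"spin": 0},
    {"slide": [0,0,0],"grip": 1,"spin": 0},
  ],
)

```text
time: 21.15
tool_pos: [0.5627, 0.0425, 0.1724]
ee_rot: [3.137, 0.001, 1.736]
wrist_force: [-3.5, -1.3, 11.9]
width: 0.0002
finger_force: 5.6
```

Emit:
arm_command(
  plan=[
    {"slide": [0,0,0.004],"grip": 1,"spin": 0},
    {"slide": [0,0,0.004],"grip": 1,"spin": 0},
    {"slide": [0,0,0],"grip": 1,"spin": 0},
  ],
)

```text
time: 21.52
tool_pos: [0.5627, 0.0425, 0.1723]
ee_rot: [3.135, 0.002, 1.736]
wrist_force: [-8.4, -0.8, 22.5]
width: 0.0005
finger_force: 11.5
```

Emit:
arm_command(
  plan=[
    {"slide": [0,0,-0.01],"grip": 1,"spin": 0},
    {"slide": [0,0,-0.05],"grip": 1,"spin": 0},
    {"slide": [0,0,-0.1],"grip": 1,"spin": 0},
    {"slide": [0,0,-0.1],"grip": 1,"spin": 0},
    {"slide": [0,0,0],"grip": 1,"spin": 0},
    {"slide": [0,0,0],"grip": 1,"spin": 0},
  ],
)

```text
time: 22.28
tool_pos: [0.5618, 0.0428, 0.2935]
ee_rot: [-3.141, -0.0, 1.736]
wrist_force: [0.1, -0.5, -0.4]
width: 0.0009
finger_force: 0.0
```

```bash
python3 -c "
from h import *
b=head(); o,*_=st(); print(o['tool_pos'],o['wrist_force'],proj('scene',[[*C0,.132],[*C0,.142]])); cv2.imwrite('pics/v10.png',crop(b,200,120,200,150,4))"
```

```text
head [([296, 161, 14, 9, 81], array([303.1, 164.5])), ([278, 196, 12, 15, 147], array([283.4, 202.7]))]
x -0.0003 z 0.2164 r 0.2164 ang -0.001 tan F -0.8 rad F -1.8 y F 0.6458384462460532 0.0003800029648042278 0.0 22.325
[0.56137983 0.04278137 0.29236962] [-0.85900087  0.51377381 -1.8202667 ] [[282.99675385 202.12285937]
 [283.01705217 198.72491554]]
```

View pics/v10.png

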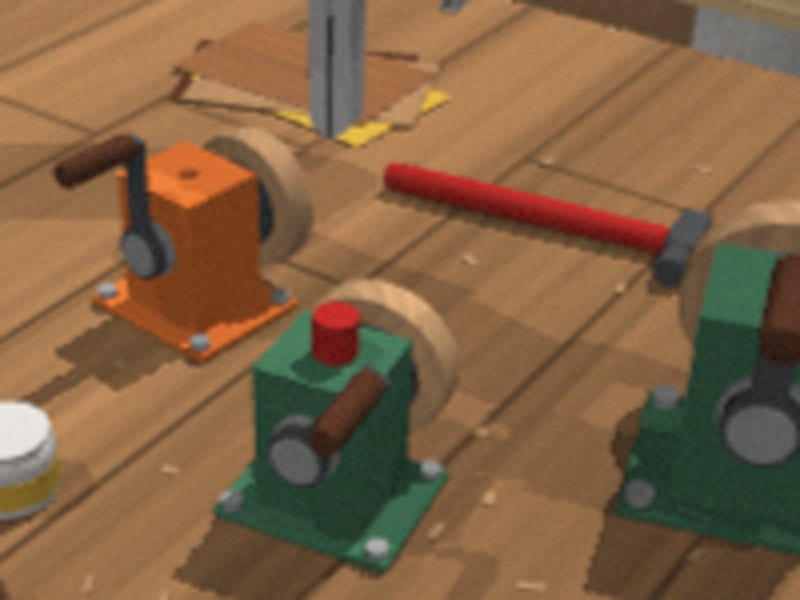

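The head sits flush on the headstock at crop (336,335). Its blob is at (283.4,202.7) against a predicted home position of (283.0,202.1), and the gripper is clear. I'm handing the job in.

```bash
python3 -c "
from bench import ticket
print(ticket.close_job())"
```

```text
the job is handed in; nothing more can be done
None
```

The spindle is locked: the pin dropped into the cross-hole and its head is pushed fully home on the small green headstock. The gripper is clear, the job took about 22 s, and it is handed in.

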